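# Push the empty dropper bottle through the vanity bin's flap

### The arm

A 7-joint arm with a two-finger parallel gripper is mounted at the origin on the work surface. World frame = base frame: x ahead of the robot, y to its left, z up, the work surface at z = 0. Lengths are in mm, angles in rad, forces in N, time in s.
With the tool pointing down it reaches from about 350 to 900 mm from the base axis. Payload 19.9 kg.
Tool frame: the origin (TCP) lies on the centre line of the jaws, within the pads' length; the fingertips stand 19 mm ahead of it and the grasp point (between the pads) is the TCP; x points along the fingers, y is the direction in which the jaws open and shut, and the axes are right-handed (so a half turn about x gives the same grasp; the last joint's range is limited). The gripper opens to 94 mm and grips with 3 to 60 N. Pads are 16 mm wide; open, the fingers measure 119 mm over their backs; the gripper's body (75 mm by 177 mm) begins 78 mm behind the grasp point.
Start: joints at [-1.351, 0.417, -0.01, 1.614, 0.005, 1.111, -0.053], TCP at [161.149, 603.847, 224.425] pointing down, gripper open.
Joint ranges: [-2.81, 2.81], [-0.39, 2.02], [-1.27, 1.25], [0.06, 2.57], [-1.19, 4.33], [0.19, 2], [-2.82, 2.82]. Speed limits (rad/s): [1.89, 1.89, 2.39, 2.39, 3.01, 3.01, 3.01].

### API

Orientations are given as a unit quaternion [w, x, y, z].
In Python, from rig import readout, optics, hand_in, models gives the robot as it stands. The module is installed in compiled form; this text tells all that it offers.
- The arm moves only by the tool play_rows, never from a script. Its argument "moves" is text: rows parted by semicolons, each of 6 numbers parted by spaces: the shift along the world's x, y, z each as a share of 10 cm, from -1 to 1, then the turn, a rotation vector about the world's x, y, z each as a share of pi/4 rad, from -1 to 1. In form: x y z rx ry rz; .... A call has 1 to 12 rows; each row is the pose to reach, as a shift and turn from the pose measured when the call began; what a row does not reach only later rows make up. A row lasts 1/10 s, in which the tool goes at most 50 mm and 8.59 degrees, less where a joint would pass 70% of its speed; a pose out of reach is approached as far as the arm can. A call with a number of a shift or a turn outside -1 to 1 is refused whole. A call with a gripper value outside its range is refused whole. "claw" is the opening, from 0 (shut) to 1 (fully open), set as the call begins (left out, the last holds). The fingers move at their own pace and stop on an object; "newtons" is the grip in N (left out, the last holds). Time passes only in rows, so rows that repeat a pose let the fingers close. It gives the time, the measured TCP pose, the force and the opening at its end, in the units of the state.
- readout.get_state(): the state, without advancing time (a new reading comes with each control period).
- optics.snapshot(name): name is "side" or "top" or "wrist"; returns a dict with "color" (420x560x3 uint8, blue, green, red), "z_map" (420x560 float32, mm along the optical axis (not along the pixel's ray), 0 where there is no reading), "camera_matrix" (3x3 intrinsics, pixels), "world_to_cam" (4x4, takes a point from world to camera coordinates); the wrist camera has in their place "mount" (4x4, takes a point from camera to tool coordinates, whose origin is the TCP and whose axes are the tool frame's). Camera axes: x right, y up, looking along -z (the intrinsics and any distortion apply to the point x, -y, -z); pixel columns grow to the right and rows downward; lengths in mm; the calibration is good to about 2 mm. The wrist camera is an equidistant fisheye: a pixel r from the principal point sees the ray r / f radians off the axis. A picture is of the moment at which its call begins: read the wrist's pose just before it.
- hand_in(): hands the job in, once; it reports no verdict.
Trained networks look in a picture, given as the dict that the camera call returned (one of the last four; its "shot" number tells which), for a name from the list of things; names that differ only in an ending like _2 or _b are one class to them, and where a whole thing is asked for, a point or a joint stands for the part that bears it (a point fixed in the world has none). Each returns a list of dicts, best first, with "conf" (0 to 1); they miss things now and then, are a little off and sometimes report something else, mostly with a low value. They report only what shows in the picture. A call takes as long as a camera call. They do not tell look-alikes from the thing itself.
- models.masks_of(picture, query): "region" (420x560 bool, what is visible of it) and "position" ([column, row] in pixels, amid what is visible of it).
The state is a dict: "time_s": time; "joint_pos": joint angles; "qd": joint speeds; "joint_efforts": joint torques, N m; "eef_pos": TCP position; "orientation": TCP orientation; "ft_force": force on the tool from outside, world axes, zero at the start; "wrist_torque": the same for the moment, N m; "finger_gap": finger opening in mm.
Only numpy, scipy, OpenCV 4.12 (cv2) and the standard library are available. Lean on these libraries where they do the work, as an engineer would, in place of code of your own. Each camera call takes 0.05 s, during which the arm holds its last target.

### The job

Throw away the empty dropper bottle that lies on the front shelf of the small vanity bin, without picking it up: push the bin's self-closing flap open with one finger and, while that finger holds it open, push the bottle off the shelf and in with the other finger. Do not use the bottle itself to shove the flap open. Then draw the fingers out so that the flap swings shut over the bottle, and leave everything else on the dresser where it stands.

Things in the scene. Friction and masses are not known exactly. Their poses are not given: they have to be found in the camera images.
- bin: White desktop vanity bin, fixed, 198 mm long (its x), 124 mm wide (its y). Origin on the dresser top below the inner edge of its front shelf, half-way across; x points level from the shelf over that edge into the mouth (the way to push), z up. The mouth is covered by a sloping flap between side cheeks 6 mm thick. Nothing of the bin is higher than z = 168 mm.
- bin_shelf (a point): Middle of the shelf's inner edge, on its flat top (bin x = 0, z = 125 mm). The shelf runs 100 mm back from here to -x, level and open at its front end, with 6 mm high rails along both sides (inner faces at y = -56 and +56 mm).
- bin_well (a point): Centre of the floor of the bin's well (bin x = 46, z = 8 mm). The well reaches from bin x = 0 to 93 mm and is 112 mm wide.
- flap_hinge (a point): Middle of the flap's hinge bar (8 mm thick, along the bin's y, at bin x = 84, z = 163 mm).
- flap (a joint): Flap angle: 0 = closed, grows as its free edge swings down into the well; stop at 1.25 rad. Steel plate 3 mm thick, 106 mm wide, 90 mm from hinge to free edge. A spring shuts it: about 0.1 N m closed, 0.2 N m wide open (1 to 5 N at a fingertip). A fingertip moving in the bin's +x just above shelf height, or pressing down on the plate, swings it open.
- flap_edge (a point): Middle of the flap's free edge, moving with the flap. Closed, it lies at the shelf's inner edge (bin x = 2, z = 126 mm), and the plate rises from there at 0.42 rad to the hinge bar.
- dropper_mid (a point): Centre (13 mm above the shelf) of the empty amber glass dropper bottle, lying on a flat side across the shelf: square glass body 26 x 26 mm, 46 mm long (y = -26 to +20 mm from here), then neck, black collar and rubber bulb, 74 mm in all. Its y axis runs along it to the bulb, within 0.2 rad of the bin's y. Near the centre of mass. About 50 g; slides, does not roll.
- serum: Bystander: full amber dropper bottle standing upright on the dresser beside the bin, 34 x 34 mm, 88 mm high; origin at its underside.
- jar: Bystander: white cream jar, 48 mm across, 45 mm high, beside the bin; origin at its underside.
- watchbox: Bystander: black hard-plastic watch box, 102 x 132 mm, 73 mm high; origin at its underside.
- shoehorn: Bystander: stainless steel shoehorn lying flat along its x, about 220 mm long, beyond the bin; origin at its underside.
- bowl: Bystander: turquoise ceramic bowl, 130 mm across, 55 mm high; origin at its underside.
- hairbrush: Bystander: brush lying along its x; origin at its underside.
Mind the look-alikes: they are no part of the job. Leave any yellow look-alike of the part that bears dropper_mid alone.

How it is judged:
By the outcome, as a careful person would: the job done as asked, in the order asked, and still so for the second after the job is handed in, with the robot touching nothing.
It also fails if it takes over 38 s, if anything falls off the work surface, if the arm or the gripper's body presses on something with over 40 N, if the wrist force passes 120 N, or if a joint passes its speed limit or range.

## Working session

There is one attempt and no reset: what is moved stays moved. The work goes in short steps, Python scripts to look and compute and a tool call to move; the robot and the scene stay as the last step left them, time stands still between calls to the robot, and variables do not carry over. Pictures are saved under pics/ and viewed, and the job is handed in when it is done.

Besides the shell and the picture viewer there is one more tool, called after ">>>" by a JSON object that holds its "op" and its "data". play_rows: Moves the arm, as the interface text tells. Its arguments: {"type":"object","properties":{"moves":{"type":"string"},"claw":{"type":"number"},"newtons":{"type":"number"}},"required":["moves"]}

```bash
mkdir -p pics; ls; cat > h.py <<'E'
import numpy as np, cv2
from rig import readout, optics, hand_in, models
def px2w(s,c,r,d=None):
    K=s["camera_matrix"]; 
    if d is None: d=s["z_map"][int(r),int(c)]
    x=(c-K[0,2])/K[0,0]*d; y=-(r-K[1,2])/K[1,1]*d
    p=np.array([x,y,-d,1.0]); return (np.linalg.inv(s["world_to_cam"])@p)[:3]
def cloud(s):
    K=s["camera_matrix"]; d=s["z_map"].astype(float); r,c=np.mgrid[:420,:560]
    P=np.stack([(c-K[0,2])/K[0,0]*d,-(r-K[1,2])/K[1,1]*d,-d,np.ones_like(d)],-1)
    W=P@np.linalg.inv(s["world_to_cam"]).T
    W=W[...,:3]; W[d<=0]=np.nan; return W
E
python3 - <<'E'
from h import *
st=readout.get_state(); print(st)
for n in("top","side"):
    s=optics.snapshot(n); cv2.imwrite(f"pics/{n}0.png",s["color"]); print(n,s["world_to_cam"].round(3),s["camera_matrix"],[k for k in s])
    np.savez(f"{n}0.npz",**{k:s[k] for k in("color","z_map","camera_matrix","world_to_cam")})
    for q in("bin","flap","dropper_mid","serum","jar","watchbox","shoehorn","bowl","hairbrush"):
        for m in models.masks_of(s,q):
            W=cloud(s)[m["region"]]; print(n,q,round(m["conf"],2),np.round(m["position"]),m["region"].sum(),np.nanmedian(W,0).round(0))
E
```

```text
pics
{'time_s': 0.0, 'joint_pos': array([-1.35149593,  0.41797216, -0.01028735,  1.61417304,  0.00470681,
        1.11072815, -0.05298221]), 'qd': array([ 0.00210732,  0.00082596, -0.00105959,  0.00095741, -0.00092123,
       -0.00223157, -0.00126516]), 'joint_efforts': array([-8.87113347e-04, -8.51256251e+01,  6.38490971e-01, -4.25981033e+01,
       -4.88914351e-02,  1.86328206e-02,  1.11725333e-04]), 'eef_pos': array([161.08692817, 603.50642589, 223.82697533]), 'orientation': array([ 0.70108337,  0.09149652,  0.70112451, -0.09238464]), 'ft_force': array([-0.11550003,  0.61555304, -0.43880177]), 'wrist_torque': array([-0.0418732 , -0.02240201,  0.02348822]), 'finger_gap': 93.87383280345689}
top [[-1.000000e-02 -1.000000e+00 -3.000000e-03  4.216000e+00]
 [ 9.970000e-01 -1.000000e-02  8.000000e-02 -5.207960e+02]
 [-8.000000e-02 -3.000000e-03  9.970000e-01 -1.285122e+03]
 [ 0.000000e+00  0.000000e+00  0.000000e+00  1.000000e+00]] [[400.49124444   0.         278.35699336]
 [  0.         400.49124444 206.82917293]
 [  0.           0.           1.        ]] ['color', 'z_map', 'camera_matr
[... 1046 characters left out ...]
world_to_cam', 'shot']
side bin 0.63 [284. 220.] 5233 [513. -36. 121.]
side flap 0.71 [279. 188.] 1241 [516.  71. 146.]
side dropper_mid 0.81 [255. 290.] 402 [ 427. -143.   19.]
side dropper_mid 0.52 [226. 238.] 276 [375.  46.  19.]
side dropper_mid 0.49 [286. 209.] 251 [520. -33. 146.]
side dropper_mid 0.17 [281. 161.] 661 [584. 426.  37.]
side serum 0.88 [244. 254.] 400 [417. -44.  45.]
side jar 0.66 [327. 240.] 350 [629.  -9.  34.]
side watchbox 0.57 [354. 352.] 4826 [ 583. -388.   71.]
side shoehorn 0.91 [361. 235.] 575 [732.  10.   3.]
side shoehorn 0.44 [277. 190.] 1248 [515.  70. 145.]
side bowl 0.56 [280. 159.] 726 [586. 425.  38.]
side hairbrush 0.85 [180. 177.] 540 [253. 407.  14.]
```

```bash
python3 - <<'E'
import cv2
for n,(a,b,c,d) in {"top":(130,270,200,350),"side":(140,320,190,400)}.items():
    i=cv2.imread(f"pics/{n}0.png")[a:b,c:d]; k=min(800/i.shape[1],600/i.shape[0]); cv2.imwrite(f"pics/{n}0c.png",cv2.resize(i,None,fx=k,fy=k,interpolation=cv2.INTER_CUBIC)); print(k)
E
```

```text
4.285714285714286
3.3333333333333335
```

View pics/top0.png

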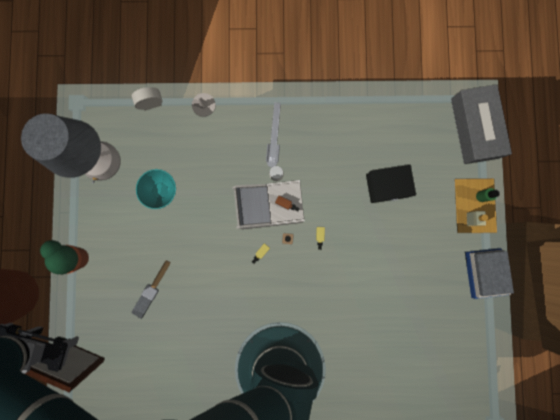

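View pics/side0.png

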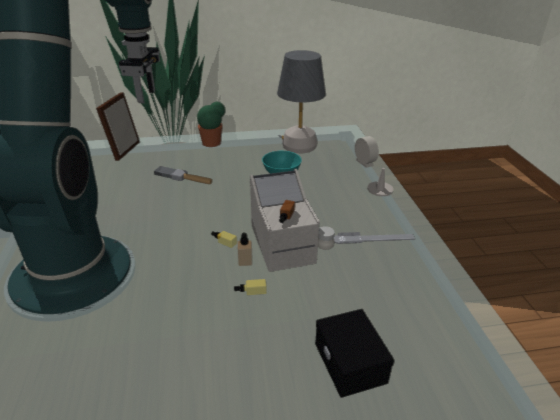

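View crops.

View pics/top0c.png

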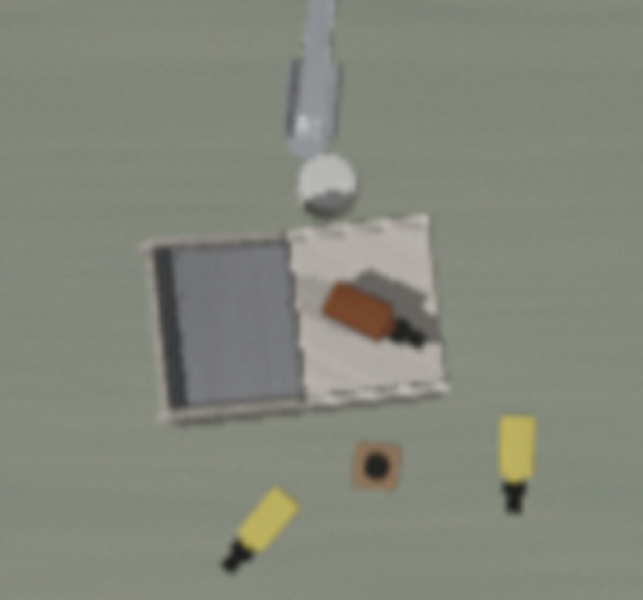

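View pics/side0c.png

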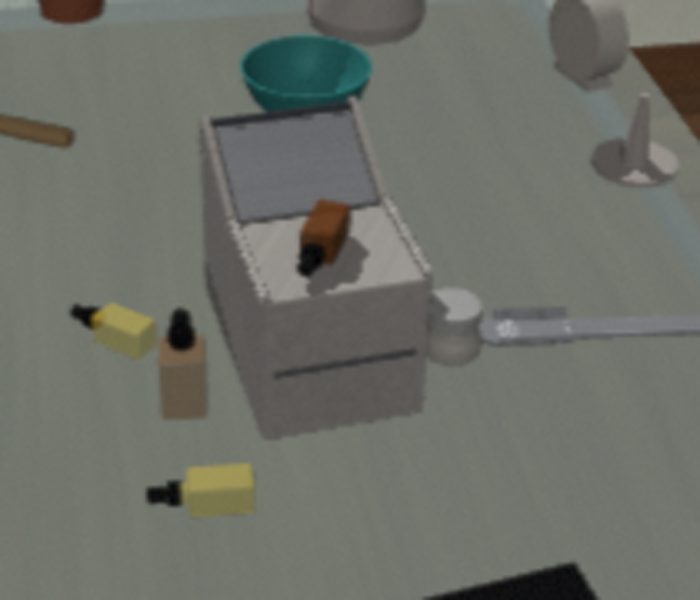

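```bash
python3 - <<'E'
from h import *
from scipy.spatial import cKDTree
C=[]
for n in("top","side"):
    s=dict(np.load(n+"0.npz")); W=cloud(s); P=W.reshape(-1,3); col=s["color"].reshape(-1,3)
    m=np.isfinite(P[:,0])&(abs(P[:,0]-520)<130)&(abs(P[:,1]-25)<150)&(P[:,2]>100)
    P=P[m]; col=col[m]
    sh=(abs(P[:,2]-125)<2.5)
    print(n,len(P),"shelf",sh.sum(),P[sh].min(0),P[sh].max(0))
    print(n,"rect all",cv2.minAreaRect(P[:,:2].astype(np.float32)))
    # brownish
    hsv=cv2.cvtColor(col[None],cv2.COLOR_BGR2HSV)[0]
    b=(hsv[:,1]>80)|((hsv[:,2]<60)&(P[:,1]<20)); 
    print(n,"bottle",b.sum(),P[b].mean(0),P[b].min(0),P[b].max(0),cv2.minAreaRect(P[b][:,:2].astype(np.float32)))
    for z0,z1 in((100,122),(122,128),(128,140),(140,150),(150,160),(160,175)):
        k=(P[:,2]>z0)&(P[:,2]<z1); print(z0,k.sum(),P[k].min(0).round(),P[k].max(0).round())
    for K in ("rows",):
        pass
E
```

```text
top 2758 shelf 800 [455.65918516 -74.90737114 122.50029089] [589.92119005 125.80268285 127.48810181]
top rect all ((522.1090087890625, 29.543235778808594), (124.3155517578125, 204.04335021972656), 5.88042688369751)
top bottle 160 [521.6838059  -21.38911225 149.32237865] [503.82901121 -59.02897325 139.4668265 ] [542.5134537    8.61975311 156.25196158] ((519.077392578125, -27.525753021240234), (69.98089599609375, 24.310222625732422), 62.86894226074219)
100 140 [453. -75. 101.] [585. 125. 122.]
122 892 [456. -75. 122.] [590. 126. 128.]
128 607 [453. -77. 128.] [592. 137. 140.]
140 439 [452. -62. 140.] [580. 136. 150.]
150 456 [452. -47. 150.] [579. 129. 160.]
160 224 [452.  87. 160.] [575. 128. 175.]
side 3387 shelf 925 [450.41278522 -80.37102022 122.50362279] [592.11248255 119.63925152 127.49594588]
side rect all ((522.1495971679688, 24.767539978027344), (126.08484649658203, 202.64382934570312), 5.654948711395264)
side bottle 246 [520.59635909 -28.17991179 145.27785485] [499.87781584 -64.34579039 123.73465697] [548.57229922 120.4954417  167.51611323] ((524.2123413085938, 28.184799194335938), (186.08950805664062, 42.77083969116211), 88.16122436523438)
100 557 [450. -81. 100.] [591. 121. 122.]
122 1005 [450. -80. 122.] [592. 120. 128.]
128 671 [450. -79. 128.] [592. 119. 140.]
140 548 [451. -63. 140.] [579. 120. 150.]
150 423 [451. -41. 150.] [577. 117. 160.]
160 183 [451.  93. 160.] [575. 125. 169.]
```

```bash
cat >> h.py <<'E'
from scipy.spatial.transform import Rotation as R
def pose():
    st=readout.get_state(); q=st["orientation"]; return st, R.from_quat([q[1],q[2],q[3],q[0]]).as_matrix()
E
python3 - <<'E'
from h import *
st,M=pose(); print(M.round(3))
s=optics.snapshot("wrist"); print(s["mount"].round(3),s["camera_matrix"])
cv2.imwrite("pics/w0.png",s["color"])
for n in("top","side"):
    s=dict(np.load(n+"0.npz")); W=cloud(s); P=W.reshape(-1,3); col=s["color"].reshape(-1,3)
    u=np.array([-.1,.995,0]);v=np.array([-.995,-.1,0]);o=np.array([522,28,0])
    m=np.isfinite(P[:,0])&(abs(P[:,0]-520)<130)&(abs(P[:,1]-25)<150)&(P[:,2]>123)
    bx=(P-o)@u;by=(P-o)@v
    # flap plate fit
    k=m&(bx>15)&(bx<70)&(abs(by)<40); a=np.polyfit(bx[k],P[k,2],1); print(n,"plate slope,z0",a,"expect .4466, 125.1", k.sum())
    t=m&(bx<-5)&(bx>-95)&(abs(by)<50)&(P[:,2]>131); Q=np.c_[bx,by,P[:,2]][t]
    print("bottle",len(Q),Q.min(0),Q.max(0)); hsv=cv2.cvtColor(col[None],cv2.COLOR_BGR2HSV)[0][t]
    body=hsv[:,2]>50; print(body.sum(),Q[body].mean(0), cv2.minAreaRect(Q[:,:2].astype(np.float32)),cv2.minAreaRect(Q[body][:,:2].astype(np.float32)),"black",Q[~body].mean(0))
    f=m&(bx<-5)&(bx>-95)&(abs(by)<50)&(P[:,2]<130);print("shelf z",np.median(P[f,2]))
    yedge=m&(bx>5)&(bx<70);print("by range",by[yedge].min(),by[yedge].max(),"bx",bx[m].min(),bx[m].max())
E
```

```text
[[-0.     0.258  0.966]
 [-0.     0.966 -0.258]
 [-1.    -0.     0.   ]]
[[ 0.00000e+00  2.87000e-01 -9.58000e-01 -1.59684e+02]
 [ 1.00000e+00 -2.00000e-03 -0.00000e+00  1.34000e+00]
 [-2.00000e-03 -9.58000e-01 -2.87000e-01 -8.32780e+01]
 [ 0.00000e+00  0.00000e+00  0.00000e+00  1.00000e+00]] [[325.1922621    0.         280.41671261]
 [  0.         325.1922621  209.70378743]
 [  0.           0.           1.        ]]
top plate slope,z0 [  0.45381917 127.03968637] expect .4466, 125.1 512
bottle 191 [-88.11704163 -47.70587936 131.20903418] [-19.60994594  29.6008411  156.25196158]
174 [-48.09056176   3.07147878 148.89673001] ((-44.33704376220703, -3.4504852294921875), (43.88846206665039, 99.11451721191406), 32.79588317871094) ((-44.33704376220703, -3.4504852294921875), (43.88846206665039, 99.11451721191406), 32.79588317871094) black [-74.48805643  20.28703027 145.65309952]
shelf z 125.65215271958664
by range -62.01049831131976 62.008159276904045 bx -99.954299062057 103.40147674509227
side plate slope,z0 [  0.44111926 126.28381251] expect .4466, 125.1 605
bottle 246 [-90.35438196 -21.4471128  131.10682976] [-22.42392049  33.15106693 152.82187069]
176 [-51.46031037   3.01034284 146.83897303] ((-58.00554656982422, 8.851541519165039), (25.9449462890625, 75.62723541259766), 58.03338623046875) ((-57.97434997558594, 8.832075119018555), (25.9449462890625, 75.55370330810547), 58.03338623046875) black [-76.07670398  18.02249554 140.93084439]
shelf z 124.36541338721008
by range -62.923331210204445 63.09332533798107 bx -103.16915349389703 97.77969726721828
```

>>> {"op": "play_rows", "data": {"moves": "0.3 -0.4 0.7 0 0 0; 0.6 -1 0.8 0 0 0; 0.6 -1 0.8 0 0 0; 0.6 -1 0.8 0 0 0", "claw": 1}}

```text
time_s: 1.45
eef_pos: [225.0, 500.9, 307.6]
orientation: [0.702, 0.095, 0.7, -0.093]
ft_force: [0.7, 0.6, 0.3]
finger_gap: 93.9
```

>>> {"op": "play_rows", "data": {"moves": "0.64 -1 0 0 0 0; 0.64 -1 0 0 0 0; 0.64 -1 0 0 0 0"}}

```text
time_s: 1.75
eef_pos: [291.0, 398.0, 307.9]
orientation: [0.702, 0.096, 0.7, -0.094]
ft_force: [-0.3, 0.5, 0.1]
finger_gap: 94.3
```

>>> {"op": "play_rows", "data": {"moves": "0.64 -1 0 0 0 0; 0.64 -1 0 0 0 0; 0.64 -1 0 0 0 0"}}

```text
time_s: 2.05
eef_pos: [356.8, 294.8, 308.0]
orientation: [0.702, 0.098, 0.699, -0.095]
ft_force: [-0.3, 1.4, 0.4]
finger_gap: 94.2
```

>>> {"op": "play_rows", "data": {"moves": "0.64 -1 0 0 0 0; 0.64 -1 0 0 0 0; 0.64 -1 0 0 0 0"}}

```text
time_s: 2.35
eef_pos: [422.5, 191.4, 308.2]
orientation: [0.702, 0.099, 0.699, -0.096]
ft_force: [-0.3, 0.5, -0.1]
finger_gap: 94.1
```

>>> {"op": "play_rows", "data": {"moves": "0.64 -1 0 0 0 0; 0.64 -1 0 0 0 0; 0.64 -1 0 0 0 0"}}

```text
time_s: 2.65
eef_pos: [488.0, 87.9, 308.3]
orientation: [0.702, 0.1, 0.699, -0.098]
ft_force: [-0.2, 0.3, -0.4]
finger_gap: 94.0
```

>>> {"op": "play_rows", "data": {"moves": "0.4 -0.75 0 0 0 0; 0.4 -0.75 0 0 0 0; 0.4 -0.75 0 0 0 0; 0.4 -0.75 0 0 0 0"}}

```text
time_s: 3.05
eef_pos: [528.2, 12.6, 308.0]
orientation: [0.702, 0.1, 0.699, -0.098]
ft_force: [0.5, 0.4, -0.5]
finger_gap: 94.1
```

```bash
cat >> h.py <<'E'
def wcloud(s,st,M):
    K=s["camera_matrix"]; d=s["z_map"].astype(float); r,c=np.mgrid[:420,:560]
    x=(c-K[0,2])/K[0,0]; y=(r-K[1,2])/K[1,1]; th=np.hypot(x,y); t=np.tan(np.minimum(th,1.4))/np.maximum(th,1e-9)
    P=np.stack([x*t*d,-y*t*d,-d,np.ones_like(d)],-1)@s["mount"].T
    W=P[...,:3]@M.T+st["eef_pos"]; W[d<=0]=np.nan; return W
U=np.array([-.1,.995,0]);V=np.array([-.995,-.1,0]);O=np.array([522,28,0])
def tobin(P,o=O): return np.stack([(P-o)@U,(P-o)@V,P[...,2]],-1)
E
python3 - <<'E'
from h import *
st,M=pose(); s=optics.snapshot("wrist"); cv2.imwrite("pics/w1.png",s["color"])
W=wcloud(s,st,M); np.savez("w1.npz",W=W,color=s["color"])
for q in("dropper_mid","flap","bin"):
  for m in models.masks_of(s,q):
    B=tobin(W)[m["region"]]; print(q,m["conf"],m["position"],m["region"].sum(),np.nanmedian(B,0),np.nanpercentile(B,2,axis=0),np.nanpercentile(B,98,axis=0))
    if q!="bin":print(cv2.minAreaRect(B[np.isfinite(B[:,0])][:,:2].astype(np.float32)))
E
```

```text
dropper_mid 0.98 [280.6, 58.6] 841 [ 44.41124026 142.6928531   24.91021586] [ 19.46051643 118.58427007  12.28834242] [ 74.44773585 172.66931721  27.00710861]
((50.2149658203125, 148.04330444335938), (74.02558135986328, 26.17487335205078), 42.26517105102539)
dropper_mid 0.58 [248.6, 194.7] 1628 [-45.40835428   6.65993352 149.51425796] [-81.32090536 -15.59693172 129.00878345] [-19.50834192  28.05298171 151.4912956 ]
((-55.44538116455078, 6.401695251464844), (34.492919921875, 77.3585205078125), 71.75056457519531)
dropper_mid 0.58 [161.9, 137.8] 850 [-147.03094605  110.38676511   24.32565531] [-164.70691881   82.73867657    3.26792189] [-137.56360615  150.60930747   26.93569799]
((-154.15199279785156, 116.62906646728516), (36.482295989990234, 73.09881591796875), 6.6517252922058105)
bin 0.77 [302.6, 174.8] 20211 [ 16.1958729    5.75623379 131.19749263] [-93.82301788 -59.02350472  20.89225264] [ 96.04303044  62.35495683 165.98988059]
```

View pics/w1.png

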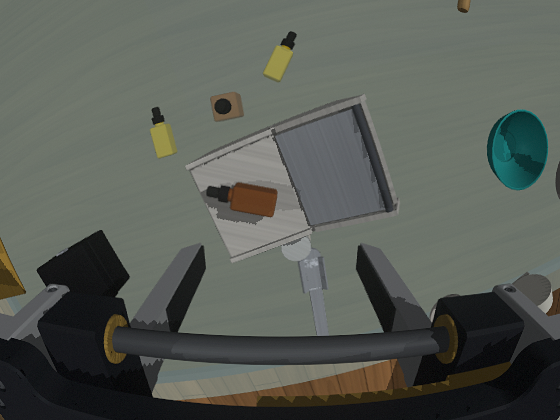

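```bash
python3 - <<'E'
from h import *
d=np.load("w1.npz"); B=tobin(d["W"]); hsv=cv2.cvtColor(d["color"],cv2.COLOR_BGR2HSV)
k=(B[...,0]>-105)&(B[...,0]<-8)&(abs(B[...,1])<50)
top=k&(B[...,2]>148)&(B[...,2]<154)&(hsv[...,1]>120)
P=B[top]; print(top.sum(),P.mean(0)); print(cv2.minAreaRect(P[:,:2].astype(np.float32)))
print(np.percentile(P,[1,99],axis=0))
bl=k&(hsv[...,2]<60)&(B[...,2]>131); Q=B[bl]; print("black",bl.sum(),Q.mean(0),np.percentile(Q,[2,98],axis=0))
a=Q.mean(0)-P.mean(0); print("dir",np.degrees(np.arctan2(a[1],a[0])))
sh=k&(abs(B[...,2]-125)<4)&(B[...,0]<-8); print("shelf z",np.median(B[sh][:,2]))
fl=(B[...,0]>15)&(B[...,0]<70)&(abs(B[...,1])<40); print("plate",np.polyfit(B[fl][:,0],B[fl][:,2],1))
al=(B[...,2]>123)&(B[...,2]<170)&(abs(B[...,0])<110)&(abs(B[...,1])<80); print(cv2.minAreaRect(B[al][:,:2].astype(np.float32)),np.percentile(B[al],[.5,99.5],axis=0))
# outline rect of high points via top face
E
```

```text
1040 [-41.29554685   1.70414662 150.06532292]
((-41.95321273803711, 1.6036510467529297), (25.6217098236084, 45.74995803833008), 57.39651870727539)
[[-63.18322581 -17.45292406 148.29613624]
 [-19.28445411  20.66127068 151.75491589]]
black 20370 [-50.92144686  31.7467991  403.14695168] [[-79.28959573   7.16774982 300.2546206 ]
 [-10.60453069  49.16029712 428.66648706]]
dir 107.76586367961853
shelf z 124.29814859664222
plate [3.06257090e-01 3.48591404e+02]
((3.5157852172851562, 0.2783966064453125), (203.5041961669922, 125.1785659790039), 0.3304224908351898) [[-96.24313564 -60.59025306 123.09714814]
 [ 98.64897861  62.41386886 166.97659674]]
```

```bash
python3 - <<'E'
from h import *
st,M=pose(); j=M[:,1]; y=np.degrees(np.arctan2(j[1],j[0])); print(M.round(3),y)
print("turn share",np.radians(71.7-y)/(np.pi/4), "shift",(np.array([542.5,-1.1,200])-st["eef_pos"])/100)
Rt=R.from_matrix(M); Rd=np.array([[0,.3134,.9496],[0,.9496,-.3134],[-1,0,0]]); print(R.from_matrix(Rd@M.T).as_rotvec()/(np.pi/4))
E
```

```text
[[ 0.005  0.275  0.961]
 [ 0.003  0.961 -0.275]
 [-1.     0.004  0.004]] 74.04983342281758
turn share -0.05221852050705739 shift [ 0.14667053 -0.15184666 -1.08335838]
[-0.00367404  0.00659944 -0.0514212 ]
```

>>> {"op": "play_rows", "data": {"moves": "0.14 -0.14 -0.3 0 0.007 -0.05; 0.145 -0.15 -0.6 0 0.007 -0.05; 0.145 -0.15 -0.9 0 0.007 -0.05; 0.145 -0.15 -1 0 0.007 -0.05; 0.145 -0.15 -1 0 0.007 -0.05; 0.145 -0.15 -1 0 0.007 -0.05"}}

```text
time_s: 3.85
eef_pos: [542.8, -0.6, 209.6]
orientation: [0.698, 0.113, 0.698, -0.11]
ft_force: [0.0, -0.1, 0.9]
finger_gap: 94.0
```

```bash
cat > look.py <<'E'
from h import *
import sys
tag=sys.argv[1]
st,M=pose(); print(st["time_s"],st["eef_pos"].round(1),"bin",tobin(st["eef_pos"]).round(1),"jaw",(M[:,1]@np.c_[U,V]).round(3),"x",M[:,0].round(3),st["finger_gap"],st["ft_force"].round(1))
w=optics.snapshot("wrist"); s=optics.snapshot("side"); t=optics.snapshot("top")
cv2.imwrite(f"pics/{tag}_w.png",w["color"])
a=cv2.resize(s["color"][130:290,200:380],None,fx=3,fy=3,interpolation=cv2.INTER_CUBIC)
b=cv2.resize(t["color"][150:270,215:325],None,fx=4,fy=4,interpolation=cv2.INTER_CUBIC)[:480,:260*1]
cv2.imwrite(f"pics/{tag}_s.png",a)
W=wcloud(w,st,M); np.savez(f"{tag}.npz",W=W,color=w["color"])
B=tobin(W); hsv=cv2.cvtColor(w["color"],cv2.COLOR_BGR2HSV)
k=(B[...,0]>-105)&(B[...,0]<90)&(abs(B[...,1])<55)&(B[...,2]>5)&(B[...,2]<160)&(hsv[...,1]>130)&(hsv[...,2]>50)
P=B[k]
if len(P)>20: print("amber",len(P),P.mean(0).round(1),np.percentile(P,[2,98],axis=0).round(1).tolist(),cv2.minAreaRect(P[P[:,2]>147][:,:2].astype(np.float32)) if (P[:,2]>147).sum()>5 else "")
E
python3 look.py a
```

```text
3.85 [542.8  -0.6 209.6] bin [-30.5 -17.9 209.6] jaw [ 0.914 -0.405] x [ 0.001  0.003 -1.   ] 94.00819644430706 [ 0.  -0.1  0.9]
amber 2538 [-41.    3.6 148.4] [[-63.4, -15.8, 133.6], [-19.4, 21.0, 151.6]] ((-41.819454193115234, 1.3483142852783203), (25.78741455078125, 45.221229553222656), 56.81662368774414)
```

View pics/a_w.png

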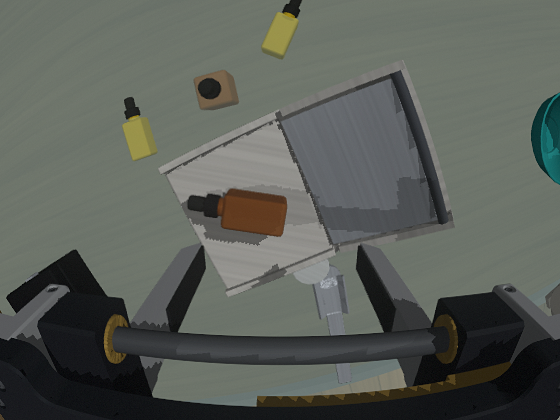

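View pics/a_s.png

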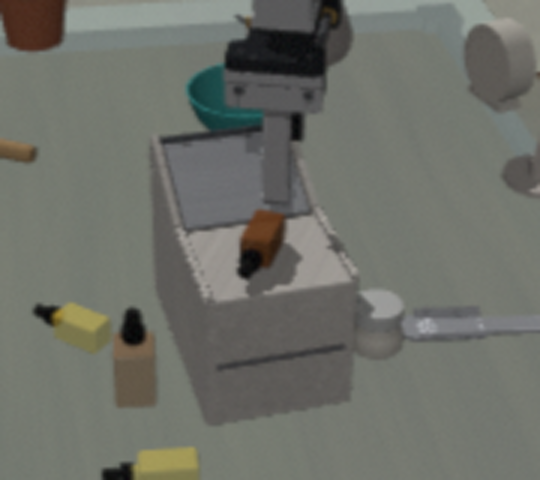

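```bash
python3 - <<'E'
from h import *
B=tobin(np.load("a.npz")["W"])
k=(B[...,2]>186)&(B[...,2]<240)&(abs(B[...,0])<130)&(abs(B[...,1])<90); P=B[k]
for nm,m in(("B",P[:,0]<-40),("A",P[:,0]>-20)): print(nm,m.sum(),np.percentile(P[m],[1,50,99],axis=0).round(1).tolist())
al=(B[...,2]>120)&(B[...,2]<172)&(abs(B[...,0])<115)&(abs(B[...,1])<75);P=B[al];print(np.percentile(P,[.3,99.7],axis=0).round(1),cv2.minAreaRect(P[:,:2].astype(np.float32)))
for y0 in(-25,0,35):
  m=(abs(P[:,1]-y0)<8); Q=P[m]; 
  for x0 in range(-10,16,3):
    q=Q[abs(Q[:,0]-x0)<1.5]; print(y0,x0,np.median(q[:,2]).round(1) if len(q) else None,end="; ")
  q=Q[(Q[:,0]>20)&(Q[:,0]<65)]; print(np.polyfit(q[:,0],q[:,2],1))
r=P[(P[:,2]>129)&(P[:,2]<134)&(P[:,0]<-10)&(abs(P[:,1])>45)]; print("rails",r[r[:,1]<0].mean(0),r[r[:,1]>0].mean(0))
E
```

```text
B 1575 [[-79.4, -7.3, 190.7], [-72.8, 7.6, 220.0], [-69.2, 13.1, 239.5]]
A 1566 [[10.4, -45.4, 191.2], [17.9, -33.1, 220.2], [27.9, -30.0, 239.5]]
[[-96.7 -60.8 122.3]
 [ 98.9  62.2 167.1]] ((0.8004379272460938, 0.3852272033691406), (198.78076171875, 124.85480499267578), 0.10239218175411224)
-25 -10 124.3; -25 -7 124.1; -25 -4 124.3; -25 -1 124.0; -25 2 122.9; -25 5 127.3; -25 8 128.9; -25 11 130.2; -25 14 131.7; [  0.45645217 125.17408175]
0 -10 124.2; 0 -7 124.3; 0 -4 124.2; 0 -1 124.1; 0 2 123.3; 0 5 127.4; 0 8 128.7; 0 11 130.1; 0 14 131.5; [  0.44641845 125.70552458]
35 -10 124.4; 35 -7 124.5; 35 -4 124.5; 35 -1 124.2; 35 2 123.5; 35 5 127.6; 35 8 129.1; 35 11 130.5; 35 14 131.8; [  0.45363134 125.42444169]
rails [-52.71463907 -58.19142026 130.19873383] [-52.16896136  59.29247519 130.33711471]
```

```bash
python3 - <<'E'
from h import *
B=tobin(np.load("a.npz")["W"]); c=np.array([-30.5,-17.9]); f=np.array([.914,-.405]); g=np.array([.405,.914])
for z0 in(191,195,200,210,220,230):
  k=(B[...,2]>z0-2.5)&(B[...,2]<z0+2.5)&(abs(B[...,0])<130)&(abs(B[...,1])<90); P=B[k][:,:2]-c
  F=P@f;G=P@g
  for m in(F<-30,F>30):
    if m.sum()>5: print(z0,m.sum(),np.percentile(F[m],[2,50,98]).round(1),np.percentile(G[m],[2,50,98]).round(1))
a=np.load("a.npz"); hsv=cv2.cvtColor(a["color"],cv2.COLOR_BGR2HSV)
k=(B[...,0]>-110)&(B[...,0]<-55)&(abs(B[...,1])<45)&(B[...,2]>127.5)&(B[...,2]<148)&(hsv[...,2]<70); P=B[k]
ax=np.array([-.842,.539]);la=np.array([.539,.842]);Q=P[:,:2]-np.array([-42,1.5]); L=Q@ax
for l in range(22,56,3):
  m=abs(L-l)<1.5
  if m.sum()>3:print("blk",l,m.sum(),np.percentile(Q[m]@la,[3,97]).round(1),P[m,2].max().round(1))
E
```

```text
191 57 [-49.7 -45.6 -45.1] [-8.  4.  9.]
191 56 [48.3 48.7 52.8] [-8.1  3.3  9.1]
195 105 [-53.6 -45.9 -45.2] [-7.7  7.   9. ]
195 96 [48.3 49.1 57.2] [-7.2  6.6  9.1]
200 128 [-56.7 -47.1 -45.2] [-8.5  7.7  8.9]
200 116 [48.1 49.7 59.7] [-8.3  7.4  9.2]
210 145 [-56.6 -46.2 -45.1] [-8.3  7.   9.1]
210 154 [48.  49.7 59.6] [-8.3  7.5  9.3]
220 154 [-56.9 -47.  -45.2] [-8.3  7.7  9.1]
220 166 [48.  49.1 59.2] [-8.1  7.4  9.1]
230 182 [-57.  -46.8 -45.3] [-8.   7.5  9.1]
230 193 [48.1 49.6 59.6] [-8.1  7.8  9.3]
blk 25 21 [-7.4  7.1] 145.9
blk 28 95 [-7.6  8.1] 147.4
blk 31 91 [-7.4  8.1] 146.8
blk 34 89 [-7.3  8.2] 147.5
blk 37 54 [-7.6  6.6] 146.7
blk 40 57 [-5.   5.2] 144.5
blk 43 61 [-4.4  5.1] 144.3
blk 46 54 [-5.   4.8] 144.2
blk 49 36 [-5.   4.9] 143.7
```

>>> {"op": "play_rows", "data": {"moves": "0 0 0 0 0 0.089; 0 0 -0.15 0 0 0.089; 0 0 -0.3 0 0 0.089; 0 0 -0.4 0 0 0.089; 0 0 -0.47 0 0 0.089; 0 0 -0.53 0 0 0.089; 0 0 -0.58 0 0 0.089; 0 0 -0.61 0 0 0.089; 0 0 -0.615 0 0 0.089; 0 0 -0.615 0 0 0.089"}}

```text
time_s: 5.0
eef_pos: [543.1, -0.8, 148.3]
orientation: [0.702, 0.089, 0.701, -0.086]
ft_force: [-0.3, -0.3, 1.4]
finger_gap: 93.8
```

```bash
python3 look.py b
```

```text
5.0 [543.1  -0.8 148.3] bin [-30.7 -18.1 148.3] jaw [ 0.94  -0.341] x [ 0.002  0.003 -1.   ] 93.75895907202046 [-0.3 -0.3  1.4]
amber 4633 [-40.7   4.3 147.8] [[-63.2, -15.3, 131.5], [-19.1, 21.4, 151.5]] ((-41.96663284301758, 1.3664226531982422), (25.88927459716797, 45.78156280517578), 57.120384216308594)
```

View pics/b_w.png

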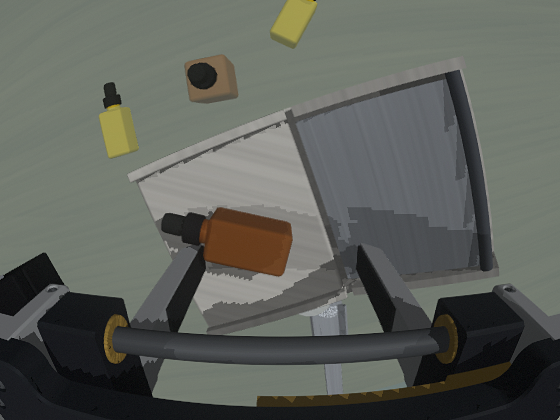

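View pics/b_s.png

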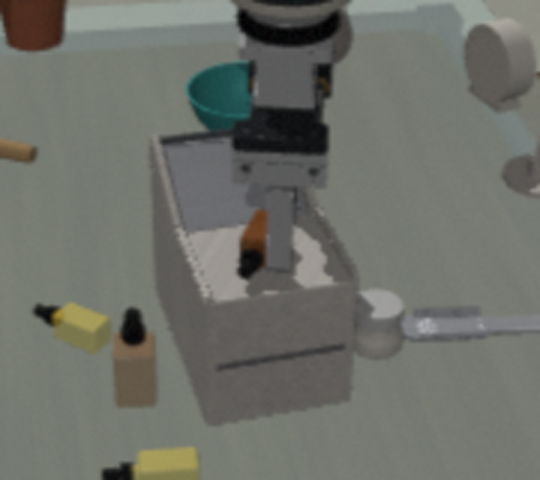

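>>> {"op": "play_rows", "data": {"moves": "-0.005 0.05 0 0 0 0; -0.01 0.1 0 0 0 0; -0.015 0.15 0 0 0 0; -0.02 0.2 0 0 0 0; -0.02 0.2 0 0 0 0"}}

```text
time_s: 5.65
eef_pos: [541.0, 20.2, 148.3]
orientation: [0.702, 0.088, 0.701, -0.086]
ft_force: [0.4, -0.3, 2.4]
finger_gap: 94.1
```

```bash
python3 look.py c
```

```text
5.65 [541.   20.2 148.3] bin [ -9.7 -18.1 148.3] jaw [ 0.941 -0.34 ] x [ 0.002  0.004 -1.   ] 94.11067569475848 [ 0.4 -0.3  2.4]
amber 4602 [-22.7   4.9 147.8] [[-45.4, -14.4, 131.5], [-1.1, 21.6, 151.4]] ((-23.829364776611328, 2.059213638305664), (25.60413932800293, 45.53972244262695), 59.12063980102539)
```

View pics/c_w.png

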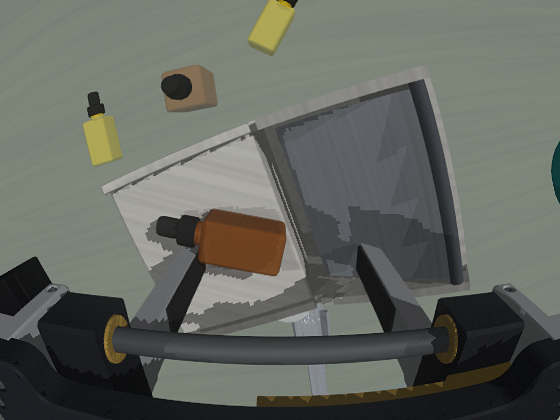

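>>> {"op": "play_rows", "data": {"moves": "-0.005 0.05 0 0 0 0; -0.01 0.1 0 0 0 0; -0.015 0.15 0 0 0 0; -0.02 0.2 0 0 0 0; -0.022 0.22 0 0 0 0; -0.022 0.22 0 0 0 0"}}

```text
time_s: 6.4
eef_pos: [538.8, 41.6, 148.3]
orientation: [0.702, 0.088, 0.701, -0.086]
ft_force: [0.9, -4.6, 1.0]
finger_gap: 93.8
```

```bash
python3 look.py d
```

```text
6.4 [538.8  41.6 148.3] bin [ 11.8 -18.  148.3] jaw [ 0.94 -0.34] x [ 0.002  0.003 -1.   ] 93.80152772508247 [ 0.9 -4.6  1. ]
amber 4630 [ -1.4   7.2 147.9] [[-24.9, -11.1, 131.2], [20.5, 22.9, 151.5]] ((-2.5258092880249023, 4.415304183959961), (25.750873565673828, 45.857810974121094), 65.33179473876953)
```

View pics/d_w.png

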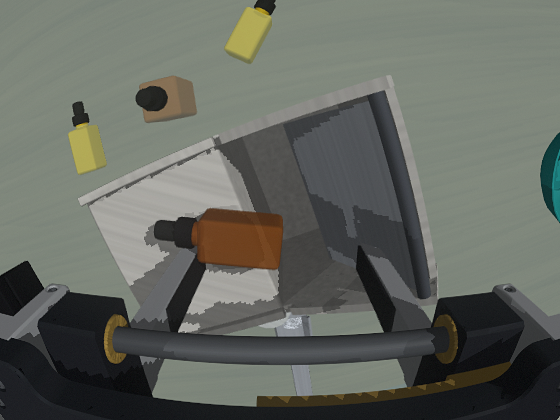

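View pics/d_s.png

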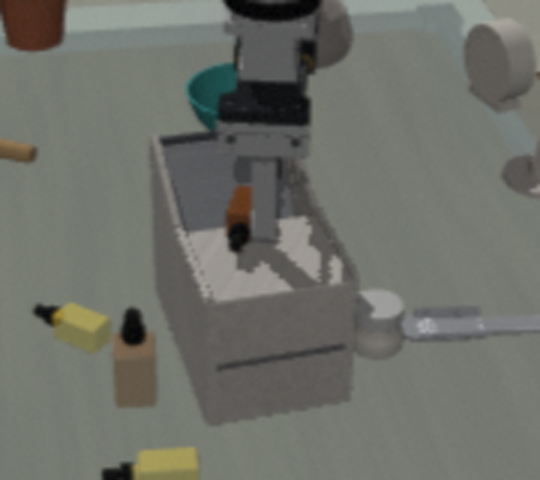

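>>> {"op": "play_rows", "data": {"moves": "-0.002 0.02 0 0 0 0; -0.006 0.06 0 0 0 0; -0.01 0.1 0 0 0 0; -0.01 0.1 0 0 0 0", "claw": 0.79, "newtons": 20}}

```text
time_s: 6.95
eef_pos: [538.2, 51.8, 148.6]
orientation: [0.703, 0.088, 0.701, -0.086]
ft_force: [3.1, -4.3, 2.3]
finger_gap: 74.3
```

```bash
python3 look.py e
```

```text
6.95 [538.2  51.8 148.6] bin [ 22.1 -18.5 148.6] jaw [ 0.94 -0.34] x [ 0.003  0.003 -1.   ] 74.33011336790419 [ 3.1 -4.3  2.3]
amber 3402 [ 24.7   8.4 135.4] [[4.3, -7.3, 118.1], [44.2, 22.3, 147.6]] ((11.060356140136719, 3.227811336517334), (14.534460067749023, 10.937795639038086), 25.009994506835938)
```

View pics/e_w.png

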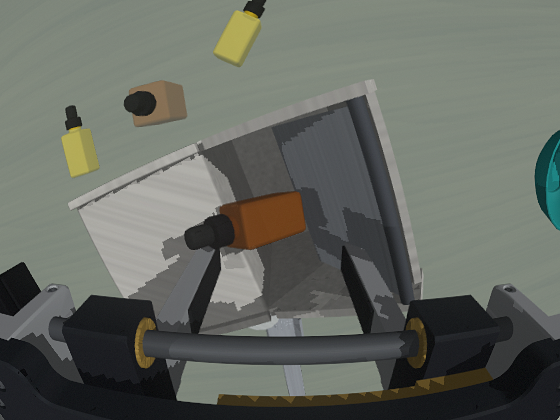

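>>> {"op": "play_rows", "data": {"moves": "0 0 0 0 0 0; 0 0 0 0 0 0; 0 0 0 0 0 0"}}

```text
time_s: 7.4
eef_pos: [538.1, 51.6, 148.7]
orientation: [0.702, 0.089, 0.701, -0.086]
ft_force: [1.2, -3.6, 3.2]
finger_gap: 74.2
```

```bash
python3 look.py f
```

```text
7.4 [538.1  51.6 148.7] bin [ 21.9 -18.4 148.7] jaw [ 0.94  -0.341] x [ 0.003  0.003 -1.   ] 74.24269845032252 [ 1.2 -3.6  3.2]
amber 796 [18.2  8.2 46.4] [[2.8, -9.0, 18.3], [27.8, 15.9, 54.9]]
```

View pics/f_w.png

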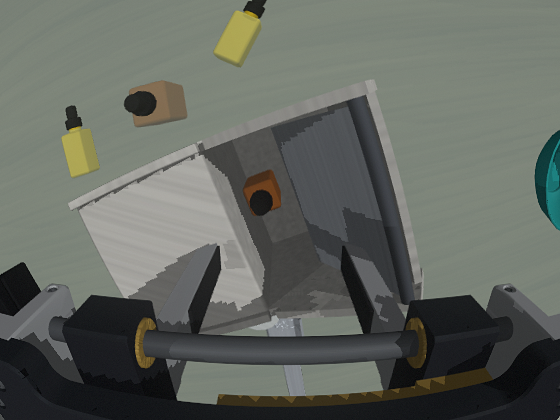

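View pics/f_s.png

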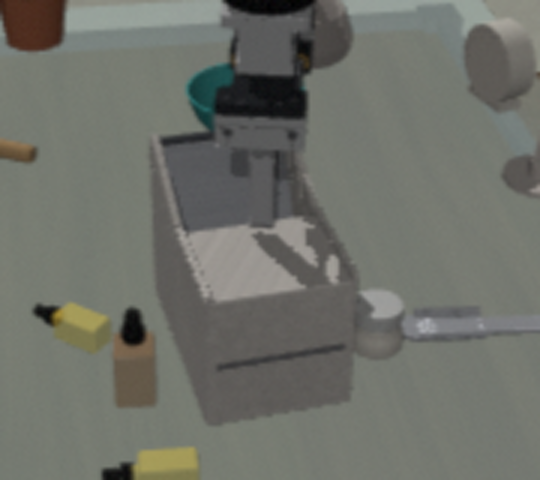

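>>> {"op": "play_rows", "data": {"moves": "0.01 -0.1 0.02 0 0 0; 0.02 -0.2 0.04 0 0 0; 0.03 -0.3 0.06 0 0 0; 0.03 -0.35 0.12 0 0 0; 0.035 -0.4 0.2 0 0 0; 0.035 -0.4 0.3 0 0 0; 0.035 -0.4 0.45 0 0 0; 0.035 -0.4 0.65 0 0 0; 0.035 -0.4 0.9 0 0 0; 0.035 -0.4 1 0 0 0; 0.035 -0.4 1 0 0 0"}}

```text
time_s: 8.65
eef_pos: [542.2, 12.0, 250.0]
orientation: [0.703, 0.089, 0.7, -0.085]
ft_force: [0.1, -0.5, 0.2]
finger_gap: 74.3
```

>>> {"op": "play_rows", "data": {"moves": "0 -0.1 0.5 0 0 0; 0 -0.1 1 0 0 0; 0 -0.1 1 0 0 0; 0 -0.1 1 0 0 0"}}

```text
time_s: 9.05
eef_pos: [542.3, 2.2, 349.9]
orientation: [0.703, 0.089, 0.7, -0.085]
ft_force: [-0.1, 0.3, -0.5]
finger_gap: 74.2
```

```bash
python3 look.py g; python3 - <<'E'
from h import *
B=tobin(np.load("g.npz")["W"]); k=(B[...,0]>15)&(B[...,0]<70)&(abs(B[...,1])<40)&(B[...,2]<170)
print(np.polyfit(B[k][:,0],B[k][:,2],1))
for n in("top","side"):
    s=optics.snapshot(n); W=cloud(s); cv2.imwrite(f"pics/{n}_end.png",s["color"])
    for q in("flap","dropper_mid","serum","jar","watchbox","shoehorn","bowl","hairbrush"):
        for m in models.masks_of(s,q)[:3]: print(n,q,round(m["conf"],2),np.round(m["position"]),np.nanmedian(W[m["region"]],0).round(0))
E
```

```text
9.05 [542.3   2.2 349.9] bin [-27.7 -17.6 349.9] jaw [ 0.94 -0.34] x [ 0.006  0.005 -1.   ] 74.23923190377292 [-0.1  0.3 -0.5]
[  0.44985021 125.50691273]
top flap 0.43 [237. 189.] [554. 115. 166.]
top dropper_mid 0.67 [238. 205.] [517. 119. 152.]
top dropper_mid 0.61 [323. 239.] [ 428. -134.   25.]
top dropper_mid 0.59 [278. 118.] [830.   4.   5.]
top watchbox 0.63 [393. 181.] [ 588. -355.   73.]
top shoehorn 0.77 [277. 118.] [828.   4.   5.]
top bowl 0.73 [235. 190.] [555. 115. 166.]
top bowl 0.72 [153. 189.] [585. 401.  23.]
top hairbrush 0.7 [150. 295.] [244. 419.  18.]
side flap 0.63 [278. 188.] [517.  70. 145.]
side dropper_mid 0.92 [253. 289.] [ 427. -143.   20.]
side dropper_mid 0.56 [225. 237.] [374.  49.  21.]
side serum 0.72 [244. 255.] [417. -44.  45.]
side serum 0.64 [279. 161.] [584. 424.  38.]
side serum 0.32 [177. 178.] [244. 407.  15.]
side jar 0.83 [325. 239.] [630. -10.  34.]
side watchbox 0.93 [355. 350.] [ 583. -388.   71.]
side shoehorn 0.69 [362. 238.] [733.  10.   3.]
side bowl 0.68 [280. 161.] [584. 425.  38.]
side hairbrush 0.59 [176. 179.] [246. 406.  15.]
```

View pics/g_w.png

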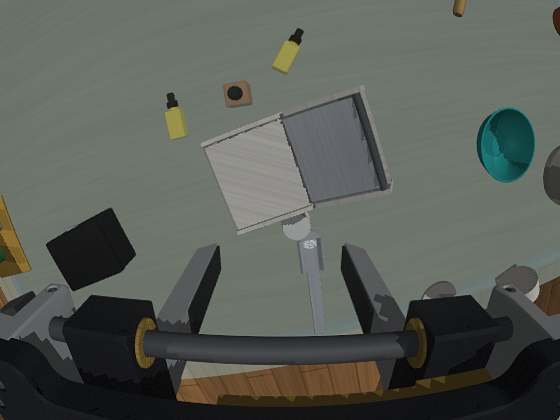

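View pics/g_s.png

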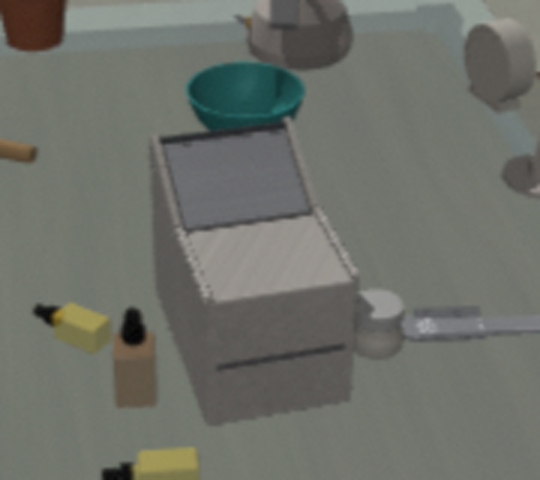

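The flap is shut: the plate's slope is 0.45, the same as before. The shelf is empty and the bystanders haven't moved.

```bash
python3 -c "
from h import *
print(hand_in())"
```

```text
the job is handed in; nothing more can be done
None
```

The dropper bottle is in the bin with the flap closed over it, and I handed the job in at about 9 s. No verdict was reported.

**What I did:** The leading finger pressed the flap open and kept it open. The other finger pushed the bottle along the shelf to the edge. I then closed the jaws part-way to tip it in, with the leading finger still holding the flap. I drew the fingers back and up, and the flap swung shut.

**Last checks:**
- **Flap:** its plate slope measured 0.45, the same as before the job, so it is closed.
- **Bottle:** the shelf is empty. The last view with the flap open showed the bottle standing upright in the well, its top at about z = 82 mm by calculation, clear of the flap's swing.
- **Forces:** wrist forces read between moves stayed around 5 N.
- **Bystanders:** in the side view the serum, jar, watch box, shoehorn, bowl and both yellow look-alikes were within about 3 mm of their first positions. The hairbrush read 7 mm off in the side view and 3 mm in the top view. I take that as mask noise, since the arm never worked near it.

**Disagreements:**
- **Bottle angle:** the task says the bottle lies within 0.2 rad of the bin's y axis. The pictures showed it about 1 rad off, with the bulb pointing back from the mouth. I worked from the pictures and pushed at the back corner of the bottle's body.
- **Final top view:** the network gave false matches there because the arm covered part of the scene, for example "dropper" at the hinge and on the shoehorn. I relied on the wrist and side views, which showed nothing on the shelf.

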